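Reset the depth stop of a carving jig and lock its jam nut

TASK

On the grey carving jig, swing the lever of the jam nut anticlockwise until the nut is loose, then turn the knurled adjuster knob above it clockwise until the sprung foot rests lightly but definitely on the wooden blank, pressed in by about a millimetre. Then swing the lever clockwise again until the nut is firmly tight (about 11 N of push at the lever's pin) but not overtightened, the foot still resting lightly on the blank, and let go, leaving the tools and pieces around undisturbed.

Things in the scene. Friction and masses are not known exactly. Their poses are not given: they have to be found in the camera images.
- stand: Cast grey jig fixed to the table: base plate 200 x 110 x 12 mm, column, overhanging arm 120 mm high with a 60 mm boss (78 to 120 mm up). Origin on the table exactly on the vertical screw axis shared by boss, nut, knob and foot; z up, x from the axis towards the column. Position and yaw vary.
- nut: Steel jam nut 40 mm wide on the boss, 122 to 140 mm up, with one flat lever 12 mm wide (top 138 mm up) ending in an upright pin. Origin on the screw axis at table height, z up, x along the lever. Clockwise from above tightens. Starts tight, lever roughly towards the robot; from there it can swing 1.4 rad anticlockwise, 1.3 rad clockwise. Loose after 0.6 to 1 rad anticlockwise; stays where left.
- pin (a point): Axis of the lever's upright steel pin, 162 mm up: 12 mm diameter, 138 to 172 mm up, 75 mm from the screw axis; x outwards along the lever. Push needed square to the lever while it moves (fades at rest): 5 to 10 N to loosen, 1.5 N loose. Retightening seats at an unknown angle, mostly clockwise of the old; then the push rises about 14 N per rad. Tight: 8 to 13 N, best 11 to 12; 18 N is too much.
- adjuster: Knurled steel knob on the screw axis above the nut: 28 mm diameter, 151 to 179 mm up, a dark mark on top along its x. Origin on the axis at table height, z up. Turns with 0.06 N m when the nut is loose, 0.4 N m or more when tight. Clockwise from above lowers the foot 4 mm per rad; 0.5 to 1.9 rad from start to touching. The knob itself does not rise or sink and stays where left.
- foot_face (a point): Centre of the underside of the foot, a steel disc 28 mm across on the screw axis below the boss, starting 2 to 8 mm above the blank. It is sprung: once on the blank it stops, and each further mm of screw feed (0.25 rad) adds about 5 N of press. Right is 1.5 to 14 N, that is 0.3 to 2.8 mm of feed past touching.
- foot: The same sprung steel foot as a body; origin on the screw axis, 55.6 mm below its underside (so it starts near table height); moves only up and down.
- washer: Thrust washer hidden inside the boss, neither seen nor reached; its pose is of little use. Its press on the adjuster is the jam nut's clamp load: about 30 N per rad of nut turn past its seat, right at 12 to 32 N (a push of 11 N at the pin gives about 21 N).
- blank: Pale wooden blank 66 x 52 mm clamped to the jig's base under the foot; fixed. Origin at its underside centre; its height above the table varies by 4 mm.
- blank_top (a point): Centre of the blank's flat top face, 48 to 52 mm above the table; the foot comes down on this face.
- gouge: Loose carving gouge lying beside the jig, wooden handle 115 mm and steel blade 100 mm along its x; leave alone.
- offcut: Loose pale wood offcut 70 x 35 x 22 mm beside the jig; leave alone.
- mallet: Dark wooden carver's mallet standing on its head, 84 mm across, 212 mm tall; leave alone.
- boot: Half-carved wooden boot, 120 x 50 mm, 109 mm tall; leave alone.
- varnish: Can, 72 mm across, 100 mm tall; leave alone.
- cup: White mug, 76 mm across, 90 mm tall; leave alone.
- sanding: Cork sanding block 100 x 60 x 28 mm; leave alone.
There are look-alikes about, which are no part of the job. What is shaped like the stand but red is not meant.

How it is judged (in metres and radians):
On the way, in this order (a step that is already met when the one before it is completed fails the run):
1. the jam nut is loose (clamp load under 1 N) and the foot is still clear of the blank (contact force between washer and adjuster below 1 N and contact force between foot and blank below 0.5 N), for 0.2 s.
2. with the nut still loose, the adjuster has brought the foot to rest on the blank with 1.5 to 14 N (contact force between washer and adjuster below 3 N and contact force between foot and blank between 1.5 and 14 N), for 0.2 s.
3. the nut is tight again (clamp load 12 to 32 N) with the foot still pressing 1.5 to 14 N (contact force between washer and adjuster between 12 and 32 N and contact force between foot and blank between 1.5 and 14 N), for 0.2 s.
At the end, for the whole second after the job is handed in: The jam nut is tight with a clamp load of 12 to 32 N (a last push of about 8 to 13 N at the pin), the foot rests on the blank with 1.5 to 14 N (0.3 to 2.8 mm of feed past touching), and nut and adjuster are at rest (all of step 3 and angular speed of each of nut, adjuster below 0.05 rad/s).
It fails at once if the nut is overtightened (clamp load over 42 N) (contact force between washer and adjuster above 42 N).
It fails at once if the foot is pressed into the blank with more than 22 N (contact force between foot and blank above 22 N).
It fails at once if a loose tool or piece is shifted by more than 25 mm (distance of any of gouge, offcut, mallet, boot, varnish, cup, sanding from where it was at the start of the episode above 0.025 m).
It also fails if it takes over 72 s, if anything falls off the work surface, if the arm or the gripper's body presses on something with over 40 N, if the wrist force passes 120 N, or if a joint passes its speed limit or range.

ROBOT

A 6-joint arm with a two-finger parallel gripper is mounted at the origin on the work surface. World frame = base frame: x ahead of the robot, y to its left, z up, the work surface at z = 0. Lengths are in m, angles in degrees, forces in N, time in s.
With the tool pointing down it reaches from about 0.375 to 0.9 m from the base axis. Payload 3.1 kg.
Tool frame: the origin (TCP) lies midway between the tips of the shut fingers; the grasp point (between the pads) lies 19 mm behind it; z points along the fingers, y is the line along which they close (so a half turn about z gives the same grasp; the last joint's range is limited). The gripper opens to 87 mm and grips with 3 to 60 N. Pads are 19 mm wide; open, the fingers measure 117 mm over their backs; the gripper's body (75 mm by 190 mm) begins 51 mm behind the grasp point.
Start: joints at [-79.555, 30.224, 82.088, -0, 67.689, -10.227], TCP at [0.221, -0.585, 0.223] pointing down, gripper open.
Joint ranges: [-176.69, 176.69], [-43.24, 126.21], [12.49, 139.97], [-82, 262], [0, 151.66], [-163.58, 163.58]. Speed limits (degrees/s): [159.86, 159.86, 180, 180, 180, 180].

INTERFACE

Orientations are given as a 3x3 rotation matrix whose columns are the frame's x, y, z axes.
In Python, from rig import bot, capture gives the robot as it stands.
- The arm moves only by the shell command python3 -m handwheel 'ROWS'. ROWS is a JSON list of rows, 1 to 20 of them, each written [[dx, dy, dz], [rx, ry, rz], opening]: dx, dy, dz in fractions of the full range, 1 being 0.75 m, then a rotation vector rx, ry, rz in shares of 360 degrees (1.0 is 360 degrees), then the opening from 0.0 (shut) to 1.0 (fully open); each row is the pose to reach, as a shift and turn from the pose commanded when the command began, along the tool's axes at that moment; what a row does not reach only later rows make up. A row lasts 1/10 s, in which the tool goes at most 0.05 m and 8.59 degrees, less where a joint would pass 70% of its speed; a pose out of reach is approached as far as the arm can. The fingers move at their own pace and stop on an object; the grip force is fixed at half the most. Time passes only in rows, so rows that do not move let the fingers close. It prints the time, the measured TCP pose, the force, the opening and the grip force at its end. Shift and turn numbers lie between -1 and 1, and a call with a number outside is refused. Input that does not fit is refused with a message, and nothing moves.
- bot.read_state(): the state, without advancing time (a new reading comes with each control period).
- capture(name): name is "scene" or "top" or "wrist"; returns a dict with "color" (480x640x3 uint8, red, green, blue), "K" (3x3 intrinsics, pixels), "view" (4x4, takes a point from world to camera coordinates); the wrist camera has in their place "mount" (4x4, takes a point from camera to tool coordinates, whose origin is the TCP and whose axes are the flange's). Camera axes: x right, y up, looking along -z (the intrinsics and any distortion apply to the point x, -y, -z); pixel columns grow to the right and rows downward; lengths in m; the calibration is good to about 2 mm. A picture is of the moment at which its call begins: read the wrist's pose just before it. There is no depth.
- bot.hand_in(): hands the job in; it is judged then, once.
The state is a dict: "time_s": time; "joint_positions": joint angles; "qvel": joint speeds; "tau": joint torques, N m; "position": TCP position; "tcp_rot": TCP orientation; "force": force on the tool from outside, world axes, zero at the start; "moment": the same for the moment, N m; "opening": opening from 0.0 (shut) to 1.0 (fully open); "grasp_force": force on a finger pad.
Only numpy, scipy, OpenCV 4.12 (cv2) and the standard library are available. Lean on these libraries where they do the work, as an engineer would, in place of code of your own. Each camera call takes 0.05 s, during which the arm holds its last target. There are 200 camera calls.

## Working session

There is one attempt and no reset: what is moved stays moved. The work goes in short steps, Python scripts to look and compute and a shell command to move; the robot and the scene stay as the last step left them, time stands still between calls to the robot, and variables do not carry over. Pictures are saved under pics/ and viewed, at most 10 in all, crops included, and the job is handed in when it is done.

```bash
mkdir -p pics; ls
python3 - <<'E'
from rig import bot,capture
import cv2,numpy as np
for n in("scene","top"):
    c=capture(n);cv2.imwrite(f"pics/{n}0.png",c["color"][:,:,::-1]);print(n,c["K"].tolist(),np.round(c["view"],4).tolist(),[k for k in c])
    np.savez(f"{n}0.npz",**{k:c[k] for k in("color","K","view")})
s=bot.read_state();print(s["position"],s["tcp_rot"],s["force"],s["time_s"])
E
```

```text
pics
scene [[491.9371044547806, 0.0, 317.2116086867816], [0.0, 491.9371044547806, 237.80448864306845], [0.0, 0.0, 1.0]] [[-0.7737, 0.6335, -0.0062, 0.3788], [-0.52, -0.6293, 0.5775, 0.1897], [0.3619, 0.4501, 0.8164, -1.6206], [0.0, 0.0, 0.0, 1.0]] ['color', 'K', 'view']
top [[580.2329447498876, 0.0, 327.5908653247939], [0.0, 580.2329447498876, 240.61897210137496], [0.0, 0.0, 1.0]] [[0.0272, -0.9996, 0.0032, 0.0164], [0.9922, 0.0274, 0.1216, -0.5094], [-0.1216, -0.0001, 0.9926, -1.4195], [0.0, 0.0, 0.0, 1.0]] ['color', 'K', 'view']
[ 0.22056222 -0.5841109   0.22169288] [[ 9.35598991e-01  3.53064318e-01 -3.39344449e-04]
 [ 3.53064319e-01 -9.35597213e-01  1.85519199e-03]
 [ 3.37512371e-04 -1.85552617e-03 -9.99998222e-01]] [-0.11313469 -0.08447937 -0.29063479] 0.1
```

View pics/scene0.png

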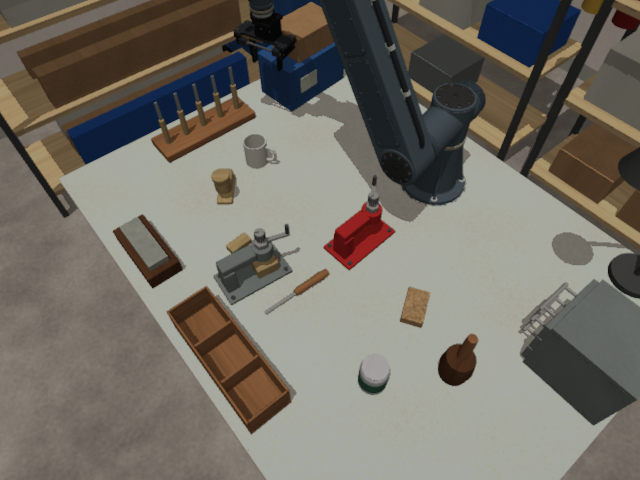

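View pics/top0.png

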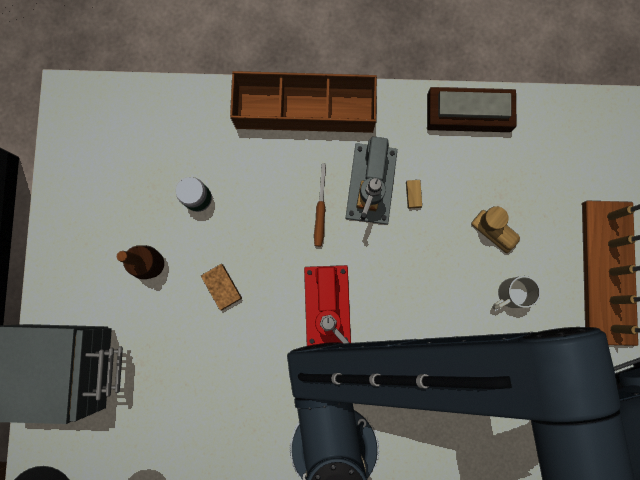

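Candidates are the grey jig (scene 255,265; top 373,185) and the red look-alike (scene 362,230; top 328,310). The grey one fits the description. I'll check it in a close crop of both views.

Run:
```python
import cv2,numpy as np
a=cv2.imread("pics/scene0.png")[210:310,205:305];b=cv2.imread("pics/top0.png")[130:250,325:425]
a=cv2.resize(a,(400,400),interpolation=cv2.INTER_CUBIC);b=cv2.resize(b,(400,480),interpolation=cv2.INTER_CUBIC)
c=np.zeros((480,800,3),np.uint8);c[:400,:400]=a;c[:,400:]=b
cv2.imwrite("pics/crop0.png",c)
```

```text
(no output)
```

View pics/crop0.png

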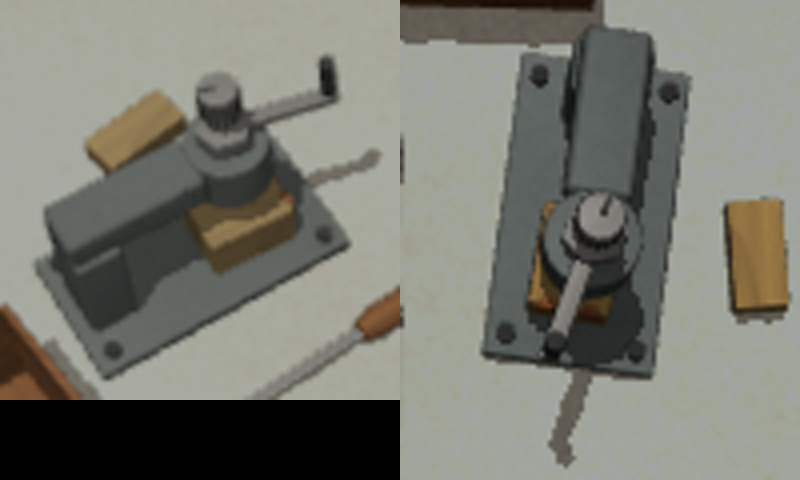

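The crop confirms the grey jig. Its knob top is at scene (259,231) and top (375,183), its pin top at scene (287,225) and top (364,215), and the dark mark points a little right of straight ahead. Next I triangulate.

```bash
cat > h.py <<'E'
import numpy as np,cv2
from scipy.spatial.transform import Rotation as R
from rig import bot,capture
def ray(K,view,px):
    d=np.array([(px[0]-K[0,2])/K[0,0],-(px[1]-K[1,2])/K[1,1],-1.])
    r,t=view[:3,:3],view[:3,3]; return -r.T@t,r.T@d
def at_z(K,view,px,z):
    o,d=ray(K,view,px); return o+d*(z-o[2])/d[2]
def tri(rs):
    A=[];b=[]
    for o,d in rs:
        d=d/np.linalg.norm(d);P=np.eye(3)-d*d[:,None];A.append(P);b.append(P@o)
    return np.linalg.lstsq(np.vstack(A),np.hstack(b),rcond=None)[0]
def proj(K,view,p):
    c=view[:3,:3]@p+view[:3,3]; return K[0,0]*c[0]/-c[2]+K[0,2],K[1,1]*-c[1]/-c[2]+K[1,2]
def wview(mount,s):
    T=np.eye(4);T[:3,:3]=s["tcp_rot"];T[:3,3]=s["position"];return np.linalg.inv(T@mount)
def down(yaw):  # tool y axis (closing line) along world yaw (deg), z down
    a=np.radians(yaw);y=np.array([np.cos(a),np.sin(a),0]);z=np.array([0,0,-1.]);return np.column_stack([np.cross(y,z),y,z])
def delta(p,rot,s=None):
    s=s or bot.read_state();r=np.array(s["tcp_rot"])
    return np.round(r.T@(np.array(p)-s["position"]),4),np.round(R.from_matrix(r.T@rot).as_rotvec(degrees=True),2)
E
python3 - <<'E'
from h import *
S=np.load("scene0.npz");T=np.load("top0.npz")
for n,a,b,z in(("knob",(259.2,231.2),(375.2,183.3),.179),("pin",(286.8,225),(363.8,215),.172)):
    print(n,tri([ray(S["K"],S["view"],a),ray(T["K"],T["view"],b)]),at_z(S["K"],S["view"],a,z),at_z(T["K"],T["view"],b,z))
base=[(325+x/4,130+y/4) for x,y in((120,55),(290,75),(255,375),(85,353))]
print([at_z(T["K"],T["view"],p,.012)[:2].round(4) for p in base])
for n,p in(("gougeA",(323,163)),("gougeB",(319,243)),("off",(414,194)),("mal",(140,262)),("boot",(497,228)),("red knob",(328,322)),("cup",(518,292)),("can",(193,194))):print(n,at_z(T["K"],T["view"],p,.02).round(3))
w=capture("wrist");print(w["K"],w["mount"].round(4))
E
```

```text
knob [ 0.6234772  -0.07355267  0.18272512] [ 0.62190115 -0.07561956  0.179     ] [ 0.62467344 -0.07418692  0.179     ]
pin [ 0.5518472  -0.04988595  0.1729137 ] [ 0.55127758 -0.05021118  0.172     ] [ 0.55222681 -0.05016541  0.172     ]
[array([ 0.7653, -0.0336]), array([ 0.7551, -0.1437]), array([ 0.5585, -0.1239]), array([ 0.5697, -0.0156])]
gougeA [0.71  0.048 0.02 ]
gougeB [0.503 0.052 0.02 ]
off [ 0.636 -0.186  0.02 ]
mal [0.443 0.499 0.02 ]
boot [ 0.554 -0.397  0.02 ]
red knob [0.307 0.024 0.02 ]
cup [ 0.394 -0.448  0.02 ]
can [0.62  0.376 0.02 ]
[[373.97894701   0.         318.37688802]
 [  0.         373.97894701 241.50778274]
 [  0.           0.           1.        ]] [[-9.000e-04  9.682e-01  2.503e-01  6.880e-02]
 [ 1.000e+00  8.000e-04  7.000e-04 -5.000e-04]
 [ 5.000e-04  2.503e-01 -9.682e-01 -1.614e-01]
 [ 0.000e+00  0.000e+00  0.000e+00  1.000e+00]]
```

Run:
```python
from h import *
c=np.sqrt(.5);y=np.cross([0,c,-c],[0,-c,-c]);rot=np.column_stack([[0,-c,-c],y,[0,c,-c]])
print(rot, delta((.6235,-.1345,.115),rot)); print(delta((.60,-.25,.23),rot))
```

```text
[[ 0.         -1.          0.        ]
 [-0.70710678  0.          0.70710678]
 [-0.70710678 -0.         -0.70710678]] (array([ 0.5357, -0.2783,  0.1074]), array([ 43.06, -29.75, 104.16]))
(array([ 0.473 , -0.1787, -0.0078]), array([ 43.06, -29.75, 104.16]))
```

The rows are not in the units I measure in: shifts go in shares of 0.75 m and turns go in shares of 360 degrees. I convert before sending: 0.473 m / 0.75 = 0.6307, 0.2 m / 0.75 = 0.2667, 104 degrees / 360 = 0.2889.

```bash
python3 -m handwheel '[[[0.2667,-0.08,-0.04],[0.0583,-0.0417,0.1444],1],[[0.2667,-0.08,-0.04],[0.0583,-0.0417,0.1444],1],[[0.2667,-0.08,-0.04],[0.0583,-0.0417,0.1444],1],[[0.2667,-0.08,-0.04],[0.0583,-0.0417,0.1444],1],[[0.2667,-0.08,-0.04],[0.0583,-0.0417,0.1444],1],[[0.6307,-0.2387,-0.0107],[0.1194,-0.0833,0.2889],1],[[0.6307,-0.2387,-0.0107],[0.1194,-0.0833,0.2889],1],[[0.6307,-0.2387,-0.0107],[0.1194,-0.0833,0.2889],1],[[0.6307,-0.2387,-0.0107],[0.1194,-0.0833,0.2889],1],[[0.6307,-0.2387,-0.0107],[0.1194,-0.0833,0.2889],1],[[0.6307,-0.2387,-0.0107],[0.1194,-0.0833,0.2889],1],[[0.6307,-0.2387,-0.0107],[0.1194,-0.0833,0.2889],1],[[0.6307,-0.2387,-0.0107],[0.1194,-0.0833,0.2889],1],[[0.6307,-0.2387,-0.0107],[0.1194,-0.0833,0.2889],1],[[0.6307,-0.2387,-0.0107],[0.1194,-0.0833,0.2889],1],[[0.6307,-0.2387,-0.0107],[0.1194,-0.0833,0.2889],1],[[0.6307,-0.2387,-0.0107],[0.1194,-0.0833,0.2889],1]]'
python3 - <<'E'
from h import *
c=np.sqrt(.5);y=np.cross([0,c,-c],[0,-c,-c]);rot=np.column_stack([[0,-c,-c],y,[0,c,-c]])
print(delta((.6235,-.1345,.115),rot)); print(bot.read_state()["joint_positions"])
E
```

```text
time_s: 1.85
position: [0.6003, -0.2502, 0.2307]
tcp_rot: [[0.003, -1.0, -0.004], [-0.708, -0.005, 0.707], [-0.707, 0.001, -0.708]]
force: [0.4, -0.0, 0.3]
opening: 0.997
grasp_force: 0.0
(array([-0.    , -0.0238,  0.1636]), array([ 0.24, -0.04,  0.17]))
[-46.14900983  45.75170223  63.62385635  30.15090859 104.39743371
 132.17791042]
```

```bash
cat > snap.py <<'E'
from h import *
import sys
n=sys.argv[1];s=bot.read_state();w=capture("wrist")
np.savez(n,color=w["color"],K=w["K"],view=wview(w["mount"],s));cv2.imwrite(f"pics/{n}.png",w["color"][:,:,::-1])
E
python3 snap.py w1; python3 -m handwheel '[[[0,-0.0267,0.0667],[0,0,0],1],[[0,-0.032,0.1333],[0,0,0],1],[[0,-0.032,0.1933],[0,0,0],1],[[0,-0.032,0.2187],[0,0,0],1],[[0,-0.032,0.2187],[0,0,0],1],[[0,-0.032,0.2187],[0,0,0],1]]'
python3 snap.py w2
python3 -c "
import cv2,numpy as np
a=cv2.imread('pics/w2.png');print(a.shape)
from h import *
d=np.load('w2.npz');d1=np.load('w1.npz')
for p in ((.6235,-.0745,.055),(.6235,-.0885,.05),(.6235,-.1,.05)):print(proj(d['K'],d['view'],np.array(p)),proj(d1['K'],d1['view'],np.array(p)))
"
```

```text
time_s: 2.5
position: [0.6242, -0.1345, 0.1151]
tcp_rot: [[0.003, -1.0, -0.003], [-0.708, -0.005, 0.706], [-0.706, 0.0, -0.708]]
force: [0.4, -0.1, 0.0]
opening: 1.001
grasp_force: 0.0
(480, 640, 3)
(np.float64(319.76768089101125), np.float64(247.71399372158865)) (np.float64(297.1185078697833), np.float64(208.21564945750768))
(np.float64(319.89944236010234), np.float64(230.59725107432442)) (np.float64(296.6690410701086), np.float64(196.8720876062106))
(np.float64(320.0300394955447), np.float64(220.8916231627963)) (np.float64(296.1686436645136), np.float64(190.2169174289459))
```

View pics/w2.png

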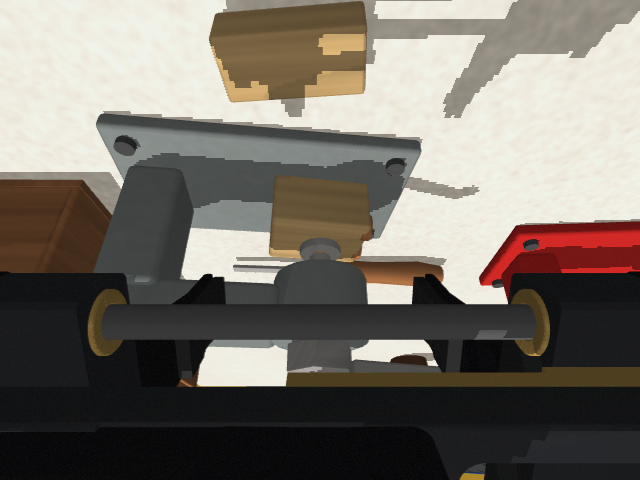

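The wrist view is upside down. It shows the foot disc at (320,245), the blank at (320,215) and the boss at (320,290). Next is an enlarged, upright crop.

Run:
```python
import cv2,numpy as np
a=cv2.imread('pics/w2.png')[165:275,255:395];a=cv2.resize(a,None,fx=5.7,fy=5.4,interpolation=cv2.INTER_CUBIC)
a=np.clip(a.astype(float)*1.3,0,255).astype(np.uint8)
cv2.imwrite('pics/w2c.png',a[:600,:800]);print(a.shape)
```

```text
(594, 798, 3)
```

View pics/w2c.png

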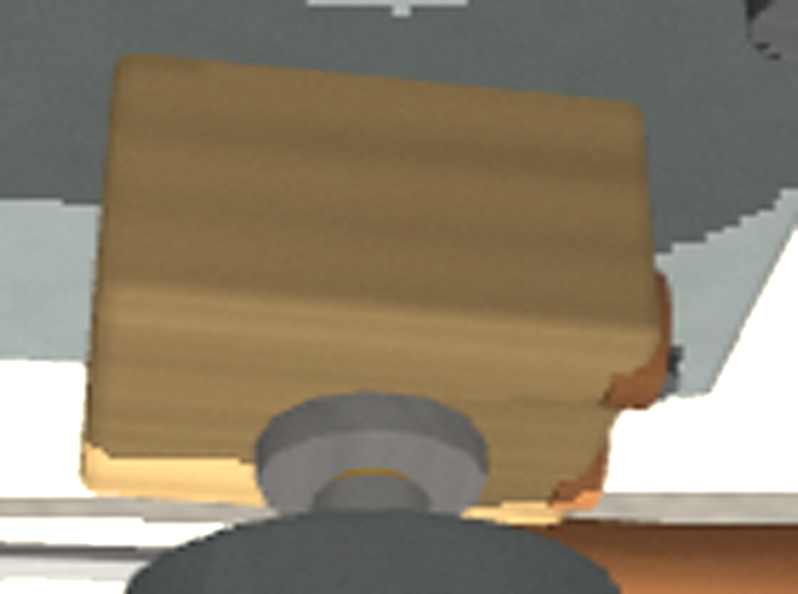

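Run:
```python
from h import *
d=np.load('w2.npz');K,V=d["K"],d["view"]
ax=np.array([.6235,-.0745])
px=lambda x,y:(255+x/5.7,165+y/5.4)
def at_y(p,y):
    o,r=ray(K,V,p);return o+r*(y-o[1])/r[1]
print("foot",at_y(px(370,392),ax[1]-.014), "foot ctr top-ish")
for x,y in((110,290),(370,300),(370,308),(370,316),(650,325)):print("front",y,at_y(px(x,y),ax[1]-.026))
for z in(.048,.05,.052):
  print(z,"front",[at_z(K,V,px(x,y),z)[:2].round(4) for x,y in((105,290),(370,308),(655,325))],"back",[at_z(K,V,px(x,y),z)[:2].round(4) for x,y in((85,485),(240,502),(560,522))],"foot", at_z(K,V,px(370,392),z+.0055)[:2].round(4))
print("foot sides",[at_y(px(x,460),ax[1])[[0,2]].round(4) for x in(256,488)])
```

```text
foot [ 0.62350275 -0.0885      0.05537049] foot ctr top-ish
front 290 [ 0.65237144 -0.1005      0.0487464 ]
front 300 [ 0.62357807 -0.1005      0.05007913]
front 308 [ 0.6235804  -0.1005      0.05119601]
front 316 [ 0.62358271 -0.1005      0.05230753]
front 325 [ 0.59286467 -0.1005      0.0534787 ]
0.048 front [array([ 0.6531, -0.0994]), array([ 0.6235, -0.0957]), array([ 0.5909, -0.0921])] back [array([ 0.6605, -0.0513]), array([ 0.6405, -0.0463]), array([ 0.5974, -0.0404])] foot [ 0.6235 -0.0854]
0.05 front [array([ 0.6527, -0.1024]), array([ 0.6236, -0.0987]), array([ 0.5914, -0.0951])] back [array([ 0.66 , -0.055]), array([ 0.6402, -0.0501]), array([ 0.5979, -0.0443])] foot [ 0.6235 -0.0887]
0.052 front [array([ 0.6522, -0.1053]), array([ 0.6236, -0.1017]), array([ 0.5919, -0.0982])] back [array([ 0.6594, -0.0587]), array([ 0.64  , -0.0539]), array([ 0.5983, -0.0481])] foot [ 0.6235 -0.092 ]
foot sides [array([0.637, 0.057]), array([0.6093, 0.0569])]
```

Run:
```python
from h import *
print(delta((.5526,-.0501,.26),down(-109)))
s=bot.read_state();r=s["tcp_rot"];print(r.T@np.array([0,-.1,.14]))
```

```text
(array([-0.1627,  0.0716, -0.0419]), array([-27.7 ,  38.87, -66.94]))
[-0.02790739  0.00019911 -0.16976789]
```

In the tool's units: -0.17 m / 0.75 = -0.2267, -0.163 m / 0.75 = -0.2173, -67 degrees / 360 = -0.1861.

```bash
python3 -m handwheel '[[[-0.0133,0,-0.08],[0,0,0],1],[[-0.0373,0,-0.1467],[0,0,0],1],[[-0.0373,0,-0.2267],[-0.0111,0.0167,-0.0278],0.6],[[-0.2173,0.096,-0.1333],[-0.0778,0.1083,-0.1861],0.5],[[-0.2173,0.096,-0.1333],[-0.0778,0.1083,-0.1861],0.5],[[-0.2173,0.096,-0.1333],[-0.0778,0.1083,-0.1861],0.5],[[-0.2173,0.096,-0.1333],[-0.0778,0.1083,-0.1861],0.5],[[-0.2173,0.096,-0.1333],[-0.0778,0.1083,-0.1861],0.5],[[-0.2173,0.096,-0.056],[-0.0769,0.1081,-0.1858],0.5],[[-0.2173,0.096,-0.056],[-0.0769,0.1081,-0.1858],0.5],[[-0.2173,0.096,-0.056],[-0.0769,0.1081,-0.1858],0.5],[[-0.2173,0.096,-0.056],[-0.0769,0.1081,-0.1858],0.5],[[-0.2173,0.096,-0.056],[-0.0769,0.1081,-0.1858],0.5]]'
python3 snap.py w3
python3 - <<'E'
from h import *
s=bot.read_state();print(delta((.5526,-.0501,.146),down(-109)),s["joint_positions"].round(1),s["moment"])
d=np.load("w3.npz")
for p in((.5526,-.0501,.172),(.6235,-.0745,.179)):print(proj(d["K"],d["view"],np.array(p)))
E
```

```text
time_s: 3.85
position: [0.5516, -0.0487, 0.262]
tcp_rot: [[0.945, -0.326, 0.001], [-0.326, -0.945, 0.001], [0.0, -0.001, -1.0]]
force: [-0.1, -0.8, 0.3]
opening: 0.499
grasp_force: 0.0
(array([0.0008, 0.0007, 0.1157]), array([-0.08,  0.01, -0.13])) [-16.7  22.2  89.7   0.1  68.2  92.4] [ 0.05510391  0.00904043 -0.01439686]
(np.float64(321.29393072309585), np.float64(243.9986764287663))
(np.float64(321.43755649032863), np.float64(131.36421554933165))
```

View pics/w3.png

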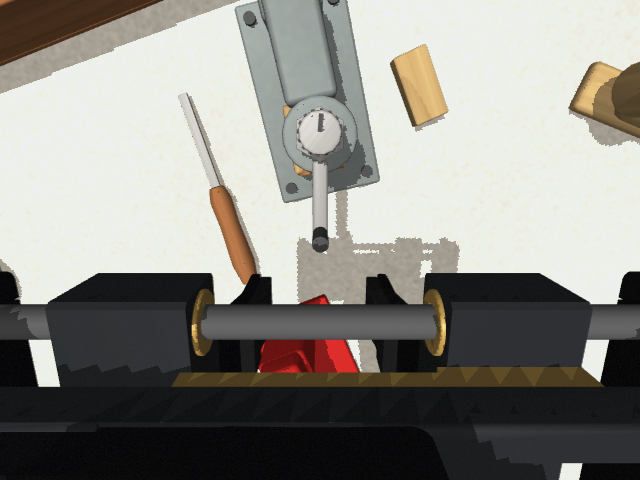

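The pin top is at (320,245) against a predicted (321,244), and the knob top is at (320,131) as predicted, so the positions are good to about 1 mm. Now I descend to straddle the pin.

In the tool's units: 0.117 m / 0.75 = 0.156, 0.105 m / 0.75 = 0.14.

```bash
python3 -m handwheel '[[[0,0,0.0533],[0,0,0],0.5],[[0,0,0.1067],[0,0,0],0.5],[[0,0,0.14],[0,0,0],0.5],[[0,0,0.156],[0,0,0],0.5],[[0,0,0.156],[0,0,0],0.4],[[0,0,0.156],[0,0,0],0.3],[[0,0,0.156],[0,0,0],0.18],[[0,0,0.156],[0,0,0],0.18],[[0,0,0.156],[0,0,0],0.18]]'
python3 -c "
from h import *
s=bot.read_state();print(s['position'],s['force'],s['moment'],s['opening'],s['grasp_force'])"
```

```text
time_s: 4.8
position: [0.5516, -0.0488, 0.1437]
tcp_rot: [[0.945, -0.326, -0.001], [-0.326, -0.945, 0.001], [-0.001, -0.001, -1.0]]
force: [-0.4, -0.1, -0.8]
opening: 0.2
grasp_force: 0.0
[ 0.55163714 -0.04880447  0.14372183] [-0.38922031 -0.09309815 -0.79994327] [ 0.05834173  0.084219   -0.01500486] 0.19967566659791947 0.0
```

In the tool's units: 0.0375 m / 0.75 = 0.05, 0.0317 m / 0.75 = 0.0423, -30 degrees / 360 = -0.0833.

```bash
python3 -m handwheel '[[[0,0.0087,0],[0,0,-0.0139],0.18],[[0.0013,0.0173,0],[0,0,-0.0278],0.18],[[0.0033,0.026,0],[0,0,-0.0417],0.18],[[0.006,0.0343,0],[0,0,-0.0556],0.18],[[0.0093,0.0423,0],[0,0,-0.0694],0.18],[[0.0133,0.05,0],[0,0,-0.0833],0.18]]'
python3 -m handwheel '[[[0.0015,0.0087,0],[0,0,-0.0139],0.18],[[0.004,0.0171,0],[0,0,-0.0278],0.18]]'|head -5
```

```text
time_s: 5.4
position: [0.5482, -0.0866, 0.1433]
tcp_rot: [[0.981, 0.194, -0.003], [0.194, -0.981, 0.003], [-0.002, -0.004, -1.0]]
force: [-0.5, 2.4, 1.8]
opening: 0.181
grasp_force: 1.1
time_s: 5.6
position: [0.5525, -0.0987, 0.1428]
tcp_rot: [[0.932, 0.361, -0.005], [0.361, -0.932, 0.003], [-0.004, -0.005, -1.0]]
force: [-2.3, 0.9, -0.5]
opening: 0.182
```

In the tool's units: 0.024 m / 0.75 = 0.032, 0.013 m / 0.75 = 0.0173, -19 degrees / 360 = -0.0528.

```bash
python3 -m handwheel '[[[0.0004,0.0087,0],[0,0,-0.0139],0.18],[[0.0015,0.0173,0],[0,0,-0.0278],0.18],[[0.0033,0.026,0],[0,0,-0.0417],0.18],[[0.0053,0.032,0],[0,0,-0.0528],0.18]]'
python3 -m handwheel '[[[0,0.0087,0],[0,0,-0.0139],0.18]]'; python3 -m handwheel '[[[0,-0.0027,0],[0,0,0],0.18],[[0,-0.0027,0],[0,0,0],0.3],[[0,-0.0027,0],[0,0,0],0.4],[[0,-0.0027,0],[0,0,0],0.5]]'; python3 snap.py w4
python3 - <<'E'
from h import *
c=capture("top");cv2.imwrite("pics/top1.png",c["color"][:,:,::-1]);s=bot.read_state();print(s["time_s"],s["position"],s["joint_positions"].round(1))
E
```

```text
time_s: 6.0
position: [0.5651, -0.1201, 0.1427]
tcp_rot: [[0.764, 0.645, -0.005], [0.645, -0.764, 0.003], [-0.002, -0.005, -1.0]]
force: [-2.3, 0.7, 0.3]
opening: 0.183
grasp_force: 0.8
time_s: 6.1
position: [0.5691, -0.1248, 0.1427]
tcp_rot: [[0.705, 0.709, -0.005], [0.709, -0.705, 0.003], [-0.002, -0.006, -1.0]]
force: [-1.0, 1.0, -0.1]
opening: 0.182
grasp_force: 0.8
time_s: 6.5
position: [0.5687, -0.1237, 0.1427]
tcp_rot: [[0.708, 0.706, -0.003], [0.706, -0.708, 0.002], [-0.001, -0.003, -1.0]]
force: [0.2, 0.3, 0.6]
opening: 0.369
grasp_force: 0.0
6.6 [ 0.56873433 -0.1238478   0.14258365] [-23.3  32.9  92.5   0.   54.8  21.7]
```

Run:
```python
from h import *
print(delta((.6235,-.0745,.23),down(0)))
```

```text
(array([ 0.0736,  0.0035, -0.0875]), array([-1.900e-01, -3.000e-02, -4.505e+01]))
```

In the tool's units: -0.087 m / 0.75 = -0.116, 0.0736 m / 0.75 = 0.0981, -45 degrees / 360 = -0.125.

```bash
python3 -m handwheel '[[[0,0,-0.06],[0,0,0],0.5],[[0,0,-0.116],[0,0,-0.0139],0.5],[[0.0467,0.0027,-0.116],[0,0,-0.0417],0.5],[[0.0981,0.0047,-0.116],[0,0,-0.0694],0.5],[[0.0981,0.0047,-0.116],[0,0,-0.0972],0.5],[[0.0981,0.0047,-0.116],[0,0,-0.125],0.5],[[0.0981,0.0047,-0.116],[0,0,-0.125],0.5]]'
python3 snap.py w5
python3 - <<'E'
from h import *
print(delta((.6235,-.0745,.149),down(0)))
d=np.load("w5.npz");print(proj(d["K"],d["view"],np.array((.6235,-.0745,.179))))
E
```

```text
time_s: 7.3
position: [0.6236, -0.074, 0.2292]
tcp_rot: [[-0.005, 1.0, -0.003], [1.0, 0.005, 0.002], [0.002, -0.003, -1.0]]
force: [0.4, -0.7, 0.4]
opening: 0.501
grasp_force: 0.0
(array([-0.0005,  0.0003,  0.0802]), array([-0.2 , -0.1 ,  0.38]))
(np.float64(318.02633209542006), np.float64(265.6343924560054))
```

View pics/w5.png

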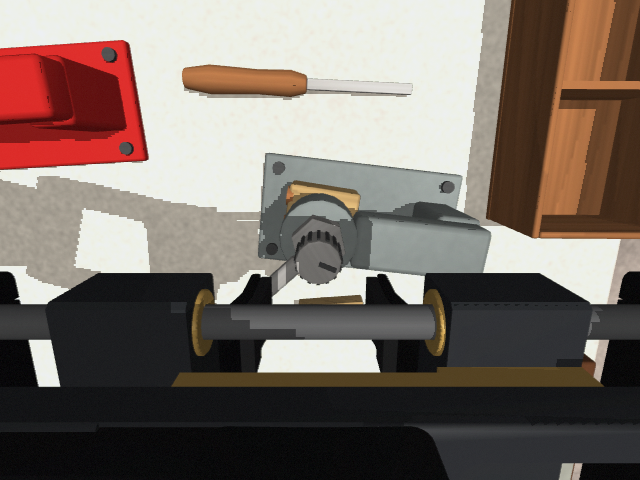

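The knob top is near (319,262) and the lever is swung clear. Now I descend and grip the knob.

In the tool's units: 0.0805 m / 0.75 = 0.1073, 0.0005 m / 0.75 = 0.0007.

```bash
python3 -m handwheel '[[[0.0007,0,0.0533],[0,0,0],0.5],[[0.0007,0,0.0933],[0,0,0],0.5],[[0.0007,0,0.1073],[0,0,0],0.5],[[0.0007,0,0.1073],[0,0,0],0],[[0.0007,0,0.1073],[0,0,0],0],[[0.0007,0,0.1073],[0,0,0],0],[[0.0007,0,0.1073],[0,0,0],0],[[0.0007,0,0.1073],[0,0,0],0]]'
cat > m.py <<'E'
from h import *
s=bot.read_state();r=s["tcp_rot"];print("yaw %.2f"%np.degrees(np.arctan2(r[1,1],r[0,1])),"F",s["force"].round(2),"M",s["moment"].round(3),"tau6 %.3f"%s["tau"][5],s["position"].round(4),s["time_s"])
E
python3 m.py
for i in 1; do python3 -m handwheel '[[[0,0,0],[0,0,0.0167],0],[[0,0,0],[0,0,0.0333],0]]'|tail -2; python3 m.py; done
python3 -m handwheel '[[[0,0,0],[0,0,0.0167],0]]'|tail -1;python3 m.py
python3 -m handwheel '[[[0,0,0],[0,0,0.0167],0]]'|tail -1;python3 m.py
python3 -m handwheel '[[[0,0,0],[0,0,0.0167],0]]'|tail -1;python3 m.py
```

```text
time_s: 8.15
position: [0.6232, -0.0743, 0.1504]
tcp_rot: [[0.0, 1.0, -0.002], [1.0, -0.0, 0.001], [0.001, -0.002, -1.0]]
force: [-4.4, -1.3, 6.0]
opening: 0.315
grasp_force: 30.0
yaw -0.02 F [-4.44 -1.33  5.98] M [-0.151  0.583  0.   ] tau6 0.027 [ 0.6232 -0.0743  0.1504] 8.15
opening: 0.313
grasp_force: 30.0
yaw -12.25 F [-4.12 -0.61  6.63] M [-0.134  0.641  0.079] tau6 -0.619 [ 0.6232 -0.0743  0.1504] 8.35
grasp_force: 30.0
yaw -18.26 F [-4.13 -1.44  5.28] M [-0.171  0.673  0.072] tau6 -0.607 [ 0.6231 -0.0743  0.1504] 8.45
grasp_force: 30.0
yaw -24.26 F [-3.55 -0.78  5.75] M [-0.114  0.651  0.113] tau6 -0.607 [ 0.6231 -0.0743  0.1504] 8.55
grasp_force: 30.0
yaw -30.26 F [-4.58  0.24  6.52] M [-0.157  0.665  0.069] tau6 -0.607 [ 0.623  -0.0742  0.1504] 8.65
```

In the tool's units: 6 degrees / 360 = 0.0167.

```bash
python3 -m handwheel '[[[0,0,0],[0,0,0.0167],0]]'|tail -1;python3 m.py
python3 -m handwheel '[[[0,0,0],[0,0,0.0167],0]]'|tail -1;python3 m.py
python3 -m handwheel '[[[0,0,0],[0,0,0.0167],0]]'|tail -1;python3 m.py
```

```text
grasp_force: 30.0
yaw -36.26 F [-4.53 -0.97  5.68] M [-0.15   0.684  0.081] tau6 -0.607 [ 0.623  -0.0742  0.1503] 8.75
grasp_force: 30.0
yaw -42.26 F [-3.93 -0.68  6.26] M [-0.085  0.699  0.078] tau6 -0.607 [ 0.623  -0.0742  0.1504] 8.85
grasp_force: 30.0
yaw -48.26 F [-3.9   0.06  6.69] M [-0.085  0.781  0.035] tau6 -0.608 [ 0.6229 -0.0741  0.1504] 8.95
```

In the tool's units: 6 degrees / 360 = 0.0167.

```bash
python3 -m handwheel '[[[0,0,0],[0,0,0.0167],0]]'|tail -1;python3 m.py
python3 -m handwheel '[[[0,0,0],[0,0,0.0167],0]]'|tail -1;python3 m.py
python3 -m handwheel '[[[0,0,0],[0,0,0.0167],0]]'|tail -1;python3 m.py
```

```text
grasp_force: 30.0
yaw -54.26 F [-4.91 -0.5   6.19] M [-0.018  0.741  0.016] tau6 -0.608 [ 0.6229 -0.0741  0.1504] 9.05
grasp_force: 30.0
yaw -60.26 F [-4.   -0.16  6.19] M [-0.068  0.729  0.021] tau6 -0.608 [ 0.6229 -0.0741  0.1503] 9.15
grasp_force: 30.0
yaw -66.26 F [-4.87  0.1   5.79] M [0.005 0.791 0.047] tau6 -0.608 [ 0.6229 -0.074   0.1504] 9.25
```

Torque gives no clear touch signal, so I release the knob and repeat the side view from the same pose.

In the tool's units: -0.09 m / 0.75 = -0.12, -0.04 m / 0.75 = -0.0533.

```bash
python3 -m handwheel '[[[0,0,0],[0,0,0],0.5],[[0,0,0],[0,0,0],0.5],[[0,0,0],[0,0,0],0.5],[[0,0,-0.0533],[0,0,0],0.5],[[0,0,-0.12],[0,0,0],0.7],[[0,0,-0.12],[0,0,0],1]]' | head -2
python3 - <<'E'
from h import *
c=np.sqrt(.5);y=np.cross([0,c,-c],[0,-c,-c]);rot=np.column_stack([[0,-c,-c],y,[0,c,-c]])
print(delta((.624,-.25,.25),rot),bot.read_state()["joint_positions"].round(1))
E
```

```text
time_s: 9.85
position: [0.6288, -0.0753, 0.2464]
(array([-0.0754,  0.1576, -0.0032]), array([ 44.15, -29.65, 107.46])) [-17.   29.2  79.9   0.1  70.2  49. ]
```

In the tool's units: 0.1576 m / 0.75 = 0.2101, -0.0754 m / 0.75 = -0.1005, 107.4 degrees / 360 = 0.2983.

```bash
python3 -m handwheel '[[[-0.0467,0.0933,0],[0.0111,-0.0083,0.0278],1],[[-0.1005,0.2101,-0.004],[0.0222,-0.0167,0.0556],1],[[-0.1005,0.2101,-0.004],[0.0611,-0.0417,0.1472],1],[[-0.1005,0.2101,-0.004],[0.0611,-0.0417,0.1472],1],[[-0.1005,0.2101,-0.004],[0.0611,-0.0417,0.1472],1],[[-0.1005,0.2101,-0.004],[0.0611,-0.0417,0.1472],1],[[-0.1005,0.2101,-0.004],[0.1225,-0.0822,0.2983],1],[[-0.1005,0.2101,-0.004],[0.1225,-0.0822,0.2983],1],[[-0.1005,0.2101,-0.004],[0.1225,-0.0822,0.2983],1],[[-0.1005,0.2101,-0.004],[0.1225,-0.0822,0.2983],1],[[-0.1005,0.2101,-0.004],[0.1225,-0.0822,0.2983],1],[[-0.1005,0.2101,-0.004],[0.1225,-0.0822,0.2983],1],[[-0.1005,0.2101,-0.004],[0.1225,-0.0822,0.2983],1],[[-0.1005,0.2101,-0.004],[0.1225,-0.0822,0.2983],1],[[-0.1005,0.2101,-0.004],[0.1225,-0.0822,0.2983],1]]'
python3 - <<'E'
from h import *
r2=np.load('w2.npz')
c=np.sqrt(.5);y=np.cross([0,c,-c],[0,-c,-c]);rot=np.array([[0.003,-1,-.003],[-.708,-.005,.706],[-.706,0,-.708]])
print(delta((.6242,-.1345,.1151),rot))
E
```

```text
time_s: 11.35
position: [0.6175, -0.2499, 0.24]
tcp_rot: [[-0.014, -1.0, -0.01], [-0.704, 0.002, 0.711], [-0.71, 0.017, -0.703]]
force: [-0.7, 1.0, -0.6]
opening: 1.002
grasp_force: 0.0
(array([ 0.0074, -0.0086,  0.1698]), array([ 0.41,  0.37, -0.97]))
```

In the tool's units: 0.17 m / 0.75 = 0.2267, 0.145 m / 0.75 = 0.1933, -1 degrees / 360 = -0.0028.

```bash
python3 -m handwheel '[[[0.0099,-0.0115,0.0667],[0.0011,0.0011,-0.0028],1],[[0.0099,-0.0115,0.1333],[0.0011,0.0011,-0.0028],1],[[0.0099,-0.0115,0.1933],[0.0011,0.0011,-0.0028],1],[[0.0099,-0.0115,0.2267],[0.0011,0.0011,-0.0028],1],[[0.0099,-0.0115,0.2267],[0.0011,0.0011,-0.0028],1],[[0.0099,-0.0115,0.2267],[0.0011,0.0011,-0.0028],1],[[0.0099,-0.0115,0.2267],[0.0011,0.0011,-0.0028],1]]'
python3 snap.py w6
python3 - <<'E'
from h import *
a=cv2.imread('pics/w6.png')[165:275,255:395];b=cv2.imread('pics/w2.png')[165:275,255:395]
c=np.hstack([cv2.resize(i,None,fx=2.8,fy=5.4,interpolation=cv2.INTER_CUBIC) for i in(b,a)])
cv2.imwrite('pics/w6c.png',np.clip(c*1.3,0,255).astype(np.uint8));print(c.shape)
for n in("w2","w6"):
    d=np.load(n+".npz");print([np.round(proj(d["K"],d["view"],np.array(p)),1) for p in((.6235,-.0885,.0554),(.6235,-.1005,.0512),(.6235,-.0885,.0512))])
E
```

```text
time_s: 12.05
position: [0.6268, -0.1352, 0.1178]
tcp_rot: [[0.01, -1.0, -0.001], [-0.712, -0.008, 0.703], [-0.703, -0.006, -0.712]]
force: [-0.2, 0.2, 0.7]
opening: 1.005
grasp_force: 0.0
(594, 784, 3)
[array([319.9, 237.6]), array([320., 222.]), array([319.9, 232.1])]
[array([324.2, 235.4]), array([324.6, 219.8]), array([324.2, 230. ])]
```

View pics/w6c.png

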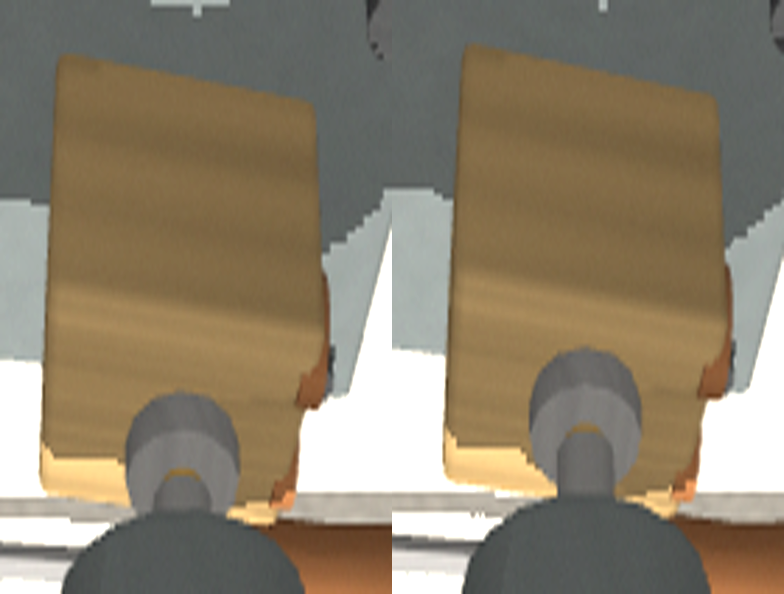

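The foot edge moved from crop y 392 to 348, while the scene itself shifted by 11. That is about the full 4.6 mm feed, so the foot is now near the blank. I'll measure it at sub-pixel level.

```bash
cat > foot.py <<'E'
from h import *
import sys
def sat(n):
    c=np.load(n+".npz")["color"];return cv2.cvtColor(c,cv2.COLOR_RGB2HSV)[:,:,1].astype(float)
def apex(n):
    s=sat(n);d=np.load(n+".npz");g=proj(d["K"],d["view"],np.array((.6235,-.0885,.051)))
    c0=int(round(g[0]));xs=[];ys=[]
    for x in range(c0-8,c0+9):
        col=s[int(g[1])-14:int(g[1])+16,x];w=np.median(col[:5]);k=np.argmax(col<w/2)
        lo=np.median(col[k+1:k+4]);t=(w+lo)/2;k=np.argmax(col<t)
        xs.append(x);ys.append(int(g[1])-14+k-1+(col[k-1]-t)/(col[k-1]-col[k]))
    p=np.polyfit(np.array(xs)-g[0],ys,2);return g[0]-p[1]/2/p[0],p[2]-p[1]**2/4/p[0]
ref=np.load("w2.npz");B=np.array([(x,-.1005,z) for x in(.595,.6235,.650) for z in(.02,.045)])
def meas(n):
    d=np.load(n+".npz");a=apex(n)
    P=np.array([proj(ref["K"],ref["view"],p) for p in B]);Q=np.array([proj(d["K"],d["view"],p) for p in B])
    W=cv2.estimateAffine2D(P,Q)[0].astype(np.float32)
    g=lambda k:cv2.cvtColor(np.load(k+".npz")["color"],cv2.COLOR_RGB2GRAY)
    m=np.zeros((480,640),np.uint8);m[170:226,262:376]=255  # blank front face
    cc,W2=cv2.findTransformECC(g("w2"),g(n),W.copy(),cv2.MOTION_AFFINE,(3,200,1e-6),m,3)
    c=np.array([320,221.]);sh=(W2[:,:2]@c+W2[:,2])-(W[:,:2]@c+W[:,2])
    o,r=ray(d["K"],d["view"],np.array(a)-sh);z=(o+r*(-.0885-o[1])/r[1])[2]
    print(n,"apex",np.round(a,2),"corr",sh.round(2),"cc %.4f"%cc,"foot z mm %.2f"%(z*1e3))
for n in sys.argv[1:]:meas(n)
E
python3 foot.py w2 w6
python3 - <<'E'
from h import *
print(delta((.624,-.235,.25),down(180)),bot.read_state()["joint_positions"].round(1))
E
```

```text
w2 apex [319.91 237.26] corr [-0. -0.] cc 1.0000 foot z mm 55.12
w6 apex [323.97 229.18] corr [-0.4   0.44] cc 0.9965 foot z mm 50.24
(array([-0.022 ,  0.0026, -0.164 ]), array([-0.17, 44.64,  0.53])) [-38.1  50.1  74.4  33.6  87.4 130. ]
```

The rows are not in the units I measure in: shifts go in shares of 0.75 m and turns go in shares of 360 degrees. I convert before sending: -0.16 m / 0.75 = -0.2133, -0.1 m / 0.75 = -0.1333.

```bash
python3 -m handwheel '[[[0,0,-0.0667],[0,0,0],1],[[0,0,-0.1333],[0,0,0],0.8],[[0,0,-0.2133],[0,0,0],0.5]]' |head -2
python3 - <<'E'
from h import *
print(delta((.624,-.074,.24),down(-90)))
E
```

```text
time_s: 12.4
position: [0.626, -0.2416, 0.2255]
(array([-0.1293,  0.0007,  0.1076]), array([-34.94,  34.85, -84.51]))
```

In the tool's units: -0.13 m / 0.75 = -0.1733, -0.03 m / 0.75 = -0.04, -84.5 degrees / 360 = -0.2347.

```bash
python3 -m handwheel '[[[-0.0533,0,-0.04],[-0.0083,0.0083,-0.0222],0.5],[[-0.08,0,-0.04],[-0.0194,0.0194,-0.0472],0.5],[[-0.1067,0,0],[-0.0333,0.0333,-0.0778],0.5],[[-0.1333,0,0.0667],[-0.0444,0.0444,-0.1083],0.5],[[-0.1733,0,0.14],[-0.0972,0.0967,-0.2347],0.5],[[-0.1733,0,0.1407],[-0.0972,0.0967,-0.2347],0.5],[[-0.1733,0,0.1407],[-0.0972,0.0967,-0.2347],0.5],[[-0.1733,0,0.1407],[-0.0972,0.0967,-0.2347],0.5],[[-0.1733,0,0.1407],[-0.0972,0.0967,-0.2347],0.5],[[-0.1733,0,0.1407],[-0.0972,0.0967,-0.2347],0.5],[[-0.1733,0,0.1407],[-0.0972,0.0967,-0.2347],0.5],[[-0.1733,0,0.1407],[-0.0972,0.0967,-0.2347],0.5]]'
python3 - <<'E'
from h import *
print(delta((.6235,-.0740,.150),down(-90)))
E
```

```text
time_s: 13.6
position: [0.6248, -0.0726, 0.2419]
tcp_rot: [[1.0, 0.004, 0.001], [0.004, -1.0, -0.0], [0.001, 0.0, -1.0]]
force: [-1.2, 0.2, 0.6]
opening: 0.502
grasp_force: 0.0
(array([-0.0013,  0.0014,  0.0919]), array([ 0.01, -0.05,  0.26]))
```

In the tool's units: 0.092 m / 0.75 = 0.1227, 0.075 m / 0.75 = 0.1.

```bash
python3 -m handwheel '[[[-0.0017,0.0019,0.06],[0,0,0],0.5],[[-0.0017,0.0019,0.1],[0,0,0],0.5],[[-0.0017,0.0019,0.1227],[0,0,0],0.5],[[-0.0017,0.0019,0.1227],[0,0,0],0],[[-0.0017,0.0019,0.1227],[0,0,0],0],[[-0.0017,0.0019,0.1227],[0,0,0],0],[[-0.0017,0.0019,0.1227],[0,0,0],0],[[-0.0017,0.0019,0.1227],[0,0,0],0]]'; python3 m.py
python3 -m handwheel '[[[0,0,0],[0,0,0.0167],0]]'|tail -1;python3 m.py
python3 -m handwheel '[[[0,0,0],[0,0,0.0167],0]]'|tail -1;python3 m.py
python3 -m handwheel '[[[0,0,0],[0,0,0.0167],0]]'|tail -1;python3 m.py
python3 -m handwheel '[[[0,0,0],[0,0,0],0],[[0,0,0],[0,0,0],0]]'|tail -1;python3 m.py
```

```text
time_s: 14.4
position: [0.6245, -0.074, 0.1496]
tcp_rot: [[1.0, 0.001, 0.001], [0.001, -1.0, 0.001], [0.001, -0.001, -1.0]]
force: [1.1, 1.6, 4.5]
opening: 0.31
grasp_force: 30.0
yaw -89.96 F [1.05 1.58 4.48] M [ 0.15  -0.086 -0.089] tau6 -0.049 [ 0.6245 -0.074   0.1496] 14.4
grasp_force: 30.0
yaw -96.06 F [ 0.38 -0.4   4.31] M [ 0.029 -0.004  0.052] tau6 -0.922 [ 0.6245 -0.0741  0.1496] 14.5
grasp_force: 30.0
yaw -102.15 F [ 0.55 -0.93  5.33] M [ 0.053 -0.046  0.08 ] tau6 -0.613 [ 0.6245 -0.0742  0.1496] 14.6
grasp_force: 30.0
yaw -108.15 F [ 1.02 -0.36  4.56] M [ 0.029 -0.003  0.07 ] tau6 -0.592 [ 0.6244 -0.0744  0.1496] 14.7
grasp_force: 30.0
yaw -107.88 F [-0.04  0.75  5.39] M [ 0.013  0.003 -0.04 ] tau6 -0.037 [ 0.6244 -0.0744  0.1496] 14.9
```

In the tool's units: -0.09 m / 0.75 = -0.12, -0.04 m / 0.75 = -0.0533.

```bash
python3 -m handwheel '[[[0,0,0],[0,0,0],0.5],[[0,0,0],[0,0,0],0.5],[[0,0,0],[0,0,0],0.5],[[0,0,-0.0533],[0,0,0],0.5],[[0,0,-0.12],[0,0,0],0.7],[[0,0,-0.12],[0,0,0],1]]' | head -2
python3 - <<'E'
from h import *
rot=np.array([[0.003,-1,-.003],[-.708,-.005,.706],[-.706,0,-.708]])
print(delta((.624,-.25,.25),rot))
E
```

```text
time_s: 15.5
position: [0.6278, -0.0751, 0.2448]
(array([ 0.0503,  0.1676, -0.0048]), array([ 27.66, -39.27,  68.12]))
```

In the tool's units: 0.1676 m / 0.75 = 0.2235, 0.08 m / 0.75 = 0.1067, 68 degrees / 360 = 0.1889.

```bash
python3 -m handwheel '[[[0.0267,0.1067,-0.0067],[0.0111,-0.0139,0.0222],1],[[0.0667,0.2235,-0.0067],[0.0194,-0.0278,0.0472],1],[[0.0667,0.2235,-0.0067],[0.0361,-0.0528,0.0917],1],[[0.0667,0.2235,-0.0067],[0.0361,-0.0528,0.0917],1],[[0.0667,0.2235,-0.0067],[0.0769,-0.1092,0.1889],1],[[0.0667,0.2235,-0.0067],[0.0769,-0.1092,0.1889],1],[[0.0667,0.2235,-0.0067],[0.0769,-0.1092,0.1889],1],[[0.0667,0.2235,-0.0067],[0.0769,-0.1092,0.1889],1],[[0.0667,0.2235,-0.0067],[0.0769,-0.1092,0.1889],1],[[0.0667,0.2235,-0.0067],[0.0769,-0.1092,0.1889],1],[[0.0667,0.2235,-0.0067],[0.0769,-0.1092,0.1889],1]]'|head -2
python3 - <<'E'
from h import *
rot=np.array([[0.003,-1,-.003],[-.708,-.005,.706],[-.706,0,-.708]])
print(delta((.6242,-.1345,.1151),rot))
E
```

```text
time_s: 16.6
position: [0.6177, -0.2499, 0.2398]
(array([ 0.0076, -0.009 ,  0.1697]), array([ 0.61,  0.46, -0.75]))
```

In the tool's units: 0.17 m / 0.75 = 0.2267, 0.145 m / 0.75 = 0.1933, -1 degrees / 360 = -0.0028.

```bash
python3 -m handwheel '[[[0.0099,-0.0115,0.0667],[0.0011,0.0011,-0.0028],1],[[0.0099,-0.0115,0.1333],[0.0011,0.0011,-0.0028],1],[[0.0099,-0.0115,0.1933],[0.0011,0.0011,-0.0028],1],[[0.0099,-0.0115,0.2267],[0.0011,0.0011,-0.0028],1],[[0.0099,-0.0115,0.2267],[0.0011,0.0011,-0.0028],1],[[0.0099,-0.0115,0.2267],[0.0011,0.0011,-0.0028],1],[[0.0099,-0.0115,0.2267],[0.0011,0.0011,-0.0028],1]]' |head -2
python3 snap.py w7; python3 foot.py w2 w6 w7; python3 snap.py w7b; python3 foot.py w7b
```

```text
time_s: 17.3
position: [0.6268, -0.135, 0.1186]
w2 apex [319.91 237.26] corr [-0. -0.] cc 1.0000 foot z mm 55.12
w6 apex [323.97 229.18] corr [-0.4   0.44] cc 0.9965 foot z mm 50.24
w7 apex [323.47 227.38] corr [-0.51  0.23] cc 0.9951 foot z mm 50.04
w7b apex [323.52 227.45] corr [-0.98  0.46] cc 0.9960 foot z mm 49.80
```

Run:
```python
from h import *
g=lambda k:cv2.cvtColor(np.load(k+".npz")["color"],cv2.COLOR_RGB2GRAY)
def sh(a,b,box,mot):
    m=np.zeros((480,640),np.uint8);x0,x1,y0,y1=box;m[y0:y1,x0:x1]=255
    W=np.float32([[1,0,0],[0,1,-1]]);cc,W=cv2.findTransformECC(g(a),g(b),W,mot,(3,300,1e-7),m,3)
    return cc,W
for b in("w7","w7b"):
    cc,W=sh("w6",b,(264,382,172,224),cv2.MOTION_AFFINE);c=np.array([324,230.]);s1=W[:,:2]@c+W[:,2]-c
    cf,F=sh("w6",b,(302,346,224,240),cv2.MOTION_TRANSLATION)
    print(b,cc,s1,cf,F[:,2],"drop mm",-(F[1,2]-s1[1])/1.31)
```

```text
w7 0.9967071983929461 [-0.12779213 -1.09626888] 0.990398629476181 [-0.30335146 -1.9802693 ] drop mm 0.6748094913044959
w7b 0.9958992628826814 [-0.34476246 -1.83407294] 0.9857557136555359 [-0.19062155 -1.3998199 ] drop mm -0.3314909112874333
```

Compression is about 0.9 mm ± 0.3. A further 7° centres it in the tolerance, so I go back to the knob.

In the tool's units: -0.16 m / 0.75 = -0.2133, -0.1 m / 0.75 = -0.1333.

```bash
python3 -m handwheel '[[[0,0,-0.0667],[0,0,0],1],[[0,0,-0.1333],[0,0,0],0.8],[[0,0,-0.2133],[0,0,0],0.5]]' |head -2
python3 - <<'E'
from h import *
print(delta((.624,-.074,.24),down(-90)))
E
python3 -m handwheel '[[[-0.0533,0,-0.04],[-0.0083,0.0083,-0.0222],0.5],[[-0.08,0,-0.04],[-0.0194,0.0194,-0.0472],0.5],[[-0.1067,0,0],[-0.0333,0.0333,-0.0778],0.5],[[-0.1333,0,0.0667],[-0.0444,0.0444,-0.1083],0.5],[[-0.1733,0,0.14],[-0.0972,0.0967,-0.2347],0.5],[[-0.1733,0,0.1407],[-0.0972,0.0967,-0.2347],0.5],[[-0.1733,0,0.1407],[-0.0972,0.0967,-0.2347],0.5],[[-0.1733,0,0.1407],[-0.0972,0.0967,-0.2347],0.5],[[-0.1733,0,0.1407],[-0.0972,0.0967,-0.2347],0.5],[[-0.1733,0,0.1407],[-0.0972,0.0967,-0.2347],0.5],[[-0.1733,0,0.1407],[-0.0972,0.0967,-0.2347],0.5],[[-0.1733,0,0.1407],[-0.0972,0.0967,-0.2347],0.5]]'
python3 - <<'E'
from h import *
print(delta((.6235,-.0740,.150),down(-90)))
E
```

```text
time_s: 17.7
position: [0.6263, -0.2411, 0.2259]
(array([-0.1286,  0.0002,  0.1076]), array([-34.92,  34.91, -84.19]))
time_s: 18.9
position: [0.624, -0.0722, 0.2422]
tcp_rot: [[1.0, 0.01, 0.002], [0.01, -1.0, 0.001], [0.002, -0.001, -1.0]]
force: [-0.2, -0.3, -0.4]
opening: 0.502
grasp_force: 0.0
(array([-0.0007,  0.0019,  0.0922]), array([-0.03, -0.11,  0.56]))
```

In the tool's units: 0.092 m / 0.75 = 0.1227, 0.075 m / 0.75 = 0.1.

```bash
python3 -m handwheel '[[[-0.0009,0.0021,0.06],[0,0,0],0.5],[[-0.0009,0.0021,0.1],[0,0,0],0.5],[[-0.0009,0.0021,0.1227],[0,0,0],0.5],[[-0.0009,0.0021,0.1227],[0,0,0],0],[[-0.0009,0.0021,0.1227],[0,0,0],0],[[-0.0009,0.0021,0.1227],[0,0,0],0],[[-0.0009,0.0021,0.1227],[0,0,0],0],[[-0.0009,0.0021,0.1227],[0,0,0],0]]'|tail -2; python3 m.py
python3 -m handwheel '[[[0,0,0],[0,0,0.0111],0],[[0,0,0],[0,0,0.0194],0],[[0,0,0],[0,0,0.0194],0],[[0,0,0],[0,0,0.0194],0]]'|tail -1;python3 m.py
python3 -m handwheel '[[[0,0,0],[0,0,0],0.5],[[0,0,0],[0,0,0],0.5],[[0,0,0],[0,0,0],0.5],[[0,0,-0.0533],[0,0,0],0.5],[[0,0,-0.12],[0,0,0],0.5],[[0,0,-0.12],[0,0,0],0.5]]' | head -2
python3 - <<'E'
from h import *
a=np.radians(161.2+60.5);p=np.array([.6235,-.0740])+.075*np.array([np.cos(a),np.sin(a)])
yaw=161.2+60.5+90-360
print(p,yaw,delta((*p,.24),down(yaw)),bot.read_state()["joint_positions"].round(1))
E
```

```text
opening: 0.312
grasp_force: 30.0
yaw -89.66 F [0.87 1.57 3.88] M [ 0.203 -0.034 -0.05 ] tau6 -0.045 [ 0.6248 -0.074   0.1503] 19.7
grasp_force: 30.0
yaw -96.58 F [-0.14  0.35  5.23] M [ 0.161 -0.001 -0.064] tau6 -0.030 [ 0.6247 -0.0741  0.1502] 20.1
time_s: 20.7
position: [0.628, -0.0753, 0.2455]
[ 0.56750214 -0.12389228] -48.30000000000001 (array([-0.0546,  0.0552,  0.0049]), array([  0.35,  -0.69, -48.32])) [-17.   29.1  80.1   0.1  70.   79.6]
```

In the tool's units: 0.055 m / 0.75 = 0.0733, -0.0546 m / 0.75 = -0.0728, -48.3 degrees / 360 = -0.1342.

```bash
python3 -m handwheel '[[[-0.04,0.04,0],[0,0,-0.0222],0.5],[[-0.0728,0.0733,0.0067],[0,0,-0.0444],0.5],[[-0.0728,0.0733,0.0067],[0,0,-0.0667],0.5],[[-0.0728,0.0733,0.0067],[0,0,-0.0889],0.5],[[-0.0728,0.0733,0.0067],[0,0,-0.1111],0.5],[[-0.0728,0.0733,0.0067],[0,0,-0.1342],0.5],[[-0.0728,0.0733,0.0067],[0,0,-0.1342],0.5],[[-0.0728,0.0733,0.0067],[0,0,-0.1342],0.5]]'|head -3
python3 snap.py w8
python3 - <<'E'
from h import *
d=np.load("w8.npz");q=proj(d["K"],d["view"],np.array((.5675,-.1239,.172)));print(q,delta((.5675,-.1239,.145),down(-48.3)))
im=cv2.imread("pics/w8.png");x,y=map(int,q);x0,y0=x-70,y-70;print(x0,y0)
cv2.imwrite("pics/w8c.png",cv2.resize(im[y0:y0+140,x0:x0+140],(560,560)))
E
```

```text
time_s: 21.5
position: [0.5627, -0.1222, 0.233]
tcp_rot: [[0.749, 0.662, -0.002], [0.662, -0.749, 0.002], [0.0, -0.003, -1.0]]
(np.float64(326.5829160339583), np.float64(255.47727496613666)) (array([0.0024, 0.0047, 0.0881]), array([-0.16, -0.02, -0.19]))
256 185
```

View pics/w8c.png

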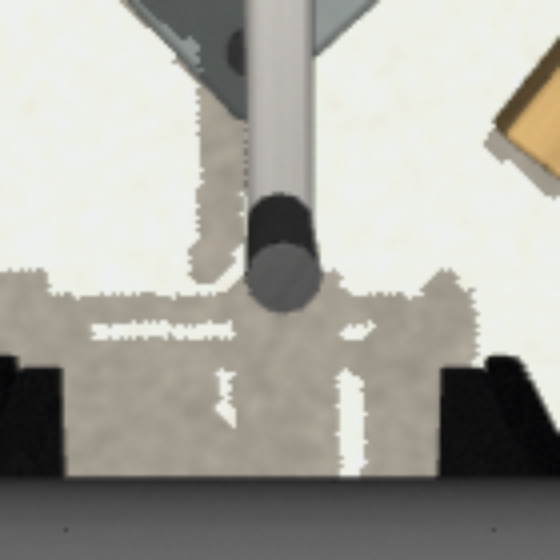

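The pin top is at pixel (327,254) against a predicted (327,255). Now I descend to straddle it.

In the tool's units: 0.088 m / 0.75 = 0.1173, 0.08 m / 0.75 = 0.1067.

```bash
python3 -m handwheel '[[[0.0027,0.006,0.04],[0,0,0],0.5],[[0.0027,0.006,0.08],[0,0,0],0.5],[[0.0027,0.006,0.1067],[0,0,0],0.5],[[0.0027,0.006,0.1173],[0,0,0],0.5],[[0.0027,0.006,0.1173],[0,0,0],0.4],[[0.0027,0.006,0.1173],[0,0,0],0.3],[[0.0027,0.006,0.1173],[0,0,0],0.18],[[0.0027,0.006,0.1173],[0,0,0],0.18],[[0.0027,0.006,0.1173],[0,0,0],0.18]]'; python3 m.py; python3 -c "
from h import *
print(delta((.5675,-.1239,.145),down(-48.3)))"
```

```text
time_s: 22.45
position: [0.5677, -0.1243, 0.1462]
tcp_rot: [[0.747, 0.665, 0.0], [0.665, -0.747, 0.002], [0.001, -0.001, -1.0]]
force: [0.9, -0.1, 0.5]
opening: 0.197
grasp_force: 0.0
yaw -48.35 F [ 0.87 -0.13  0.46] M [-0.049 -0.06   0.012] tau6 0.001 [ 0.5677 -0.1243  0.1462] 22.45
(array([ 0.0001, -0.0004,  0.0012]), array([-0.05, -0.08, -0.05]))
```

In the tool's units: -0.0317 m / 0.75 = -0.0423, -0.0257 m / 0.75 = -0.0343, 25 degrees / 360 = 0.0694.

```bash
sed -i 's/^s=bot.*/&;print("Ft",(r.T@s["force"]).round(2),"lever %.1f r %.4f"%((lambda d:(np.degrees(np.arctan2(d[1],d[0]))%360,np.hypot(*d)))(s["position"][:2]-[.6235,-.074])))/' m.py
python3 -m handwheel '[[[0.0004,-0.0087,0],[0,0,0.0139],0.18],[[0.0015,-0.0173,0],[0,0,0.0278],0.18],[[0.0033,-0.0259,0],[0,0,0.0417],0.18],[[0.006,-0.0343,0],[0,0,0.0556],0.18],[[0.0093,-0.0423,0],[0,0,0.0694],0.18]]'|tail -1; python3 m.py
python3 -m handwheel '[[[0.0004,-0.0087,0],[0,0,0.0139],0.18],[[0.0015,-0.0173,0],[0,0,0.0278],0.18],[[0.0033,-0.0259,0],[0,0,0.0417],0.18]]'|tail -1; python3 m.py
python3 -m handwheel '[[[0.0004,-0.0087,0],[0,0,0.0139],0.18],[[0.0015,-0.0173,0],[0,0,0.0278],0.18],[[0.0033,-0.0259,0],[0,0,0.0417],0.18]]'|tail -1; python3 m.py
```

```text
grasp_force: 0.8
yaw -73.55 F [-0.01 -1.79 -0.06] M [-0.298 -0.016 -0.055] tau6 -0.640 [ 0.5518 -0.0965  0.1462] 22.95
Ft [-0.52  1.72  0.06] lever 197.4 r 0.0751
grasp_force: 0.8
yaw -88.55 F [-0.14 -2.12  0.78] M [-0.305  0.145 -0.004] tau6 -0.654 [ 0.5484 -0.077   0.1461] 23.25
Ft [-0.2   2.12 -0.78] lever 182.3 r 0.0752
grasp_force: 1.0
yaw -103.54 F [-1.06 -1.51  0.89] M [-0.28   0.191 -0.029] tau6 -0.658 [ 0.5501 -0.0574  0.1461] 23.55
Ft [-0.68  1.71 -0.89] lever 167.2 r 0.0752
```

In the tool's units: -0.013 m / 0.75 = -0.0173, -0.0065 m / 0.75 = -0.0087, 10 degrees / 360 = 0.0278.

```bash
for k in 1; do python3 -m handwheel '[[[0.0004,-0.0087,0],[0,0,0.0139],0.18],[[0.0015,-0.0173,0],[0,0,0.0278],0.18]]'|tail -1; python3 m.py; done
python3 -m handwheel '[[[0.0004,-0.0087,0],[0,0,0.0139],0.18],[[0.0015,-0.0173,0],[0,0,0.0278],0.18]]'|tail -1; python3 m.py
python3 -m handwheel '[[[0.0004,-0.0087,0],[0,0,0.0139],0.18],[[0.0015,-0.0173,0],[0,0,0.0278],0.18]]'|tail -1; python3 m.py
```

```text
grasp_force: 2.1
yaw -113.51 F [-1.64 -4.45  2.31] M [-0.567  0.341  0.007] tau6 -0.655 [ 0.5539 -0.0453  0.1461] 23.75
Ft [ 0.27  4.74 -2.3 ] lever 157.6 r 0.0753
grasp_force: 3.4
yaw -123.48 F [-5.23 -6.62  1.74] M [-0.918  0.625 -0.019] tau6 -0.648 [ 0.5594 -0.0344  0.146 ] 23.95
Ft [-0.72  8.42 -1.72] lever 148.3 r 0.0754
grasp_force: 5.0
yaw -133.46 F [-6.04 -8.71  2.67] M [-1.299  1.078  0.023] tau6 -0.630 [ 0.5664 -0.0247  0.1459] 24.15
Ft [ 1.6  10.49 -2.62] lever 139.2 r 0.0755
```

In the tool's units: -0.0065 m / 0.75 = -0.0087, 0.0003 m / 0.75 = 0.0004, 5 degrees / 360 = 0.0139.

```bash
python3 -m handwheel '[[[0.0004,-0.0087,0],[0,0,0.0139],0.18]]'|tail -1; python3 m.py
python3 -m handwheel '[[[0.0003,-0.006,0],[0,0,0.0097],0.18]]'|tail -1; python3 m.py
```

```text
grasp_force: 5.0
yaw -138.41 F [-6.4  -8.84  5.77] M [-1.532  1.06   0.051] tau6 -0.608 [ 0.57   -0.0208  0.1459] 24.25
Ft [ 2.35 10.7  -5.69] lever 135.2 r 0.0754
grasp_force: 3.1
yaw -141.96 F [-5.78 -4.14  4.01] M [-0.581  0.851  0.01 ] tau6 -0.354 [ 0.5744 -0.0169  0.146 ] 24.35
Ft [-0.31  7.13 -3.97] lever 130.7 r 0.0753
```

In the tool's units: -0.1 m / 0.75 = -0.1333, -0.08 m / 0.75 = -0.1067.

```bash
python3 -m handwheel '[[[0,0.002,0],[0,0,0],0.3],[[0,0.002,0],[0,0,0],0.5],[[0,0.002,0],[0,0,0],0.5],[[0,0.002,-0.0533],[0,0,0],0.5],[[0,0.002,-0.1067],[0,0,0],0.5],[[0,0.002,-0.1333],[0,0,0],0.5],[[0,0.002,-0.1333],[0,0,0],0.5]]'; python3 snap.py w9
python3 - <<'E'
from h import *
d=np.load("w9.npz")
c=cv2.cvtColor(d["color"],cv2.COLOR_RGB2GRAY)
for a in(126,130,134,138):
    p=np.array([.6235,-.074])+.075*np.array([np.cos(np.radians(a)),np.sin(np.radians(a))]);print(a,np.round(proj(d["K"],d["view"],np.array((*p,.172))),1))
im=cv2.imread("pics/w9.png");cv2.imwrite("pics/w9c.png",im[80:320,160:480])
E
```

```text
time_s: 25.05
position: [0.5782, -0.017, 0.2493]
tcp_rot: [[0.618, -0.786, 0.008], [-0.786, -0.618, 0.001], [0.004, -0.006, -1.0]]
force: [0.2, 0.7, -0.5]
opening: 0.498
grasp_force: 0.0
126 [315.5 253.7]
130 [323.4 253.8]
134 [331.3 253.3]
138 [339.1 252.2]
```

View pics/w9c.png

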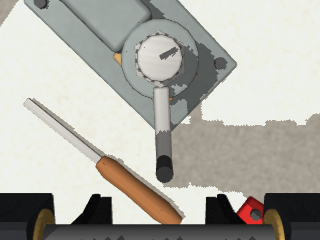

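The pin top is at about (324,256), which puts the lever at about 130°. That is 0.6 to 0.7 rad past the seat, or roughly 20 N of clamp. The gouge is where it was, so I hand in.

```bash
python3 -c "
from rig import bot
print(bot.hand_in())"
```

```text
the job is handed in; nothing more can be done
None
```

I loosened the nut, fed the foot onto the blank (an estimated 1.4 mm past touching) and retightened the nut to about 11–12 N at the pin (clamp about 20 N, estimated from the push and lever angle), then released and handed in at about 25 s; no verdict was returned.

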